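# Match the lids to the instrument dishes

### The job

Close up the steel instrument dishes: put each of the two loose lids on the dish whose length it matches, so that it sits level and fully down over the rim. There is no lid here for the remaining, shortest dish: leave it open where it stands, and leave the other things on the bench undisturbed.

Things in the scene. Friction and masses are not known exactly. Their poses are not given: they have to be found in the camera images.
- dish_long: Open-topped plain steel instrument dish with upright walls, 150 mm long x 80 mm wide x 45 mm high, sheet 3 mm; the longest of three dishes of equal width and height; its lid is lid_long. Origin: centre of its underside, so the rim is at z = 45 mm. y axis along its length, x along its 80 mm width, z up. Loose, about 350 g.
- dish_middle: Open-topped plain steel instrument dish with upright walls, 112 mm long x 80 mm wide x 45 mm high, sheet 3 mm; the middle one of the three dishes; its lid is lid_middle. Origin: centre of its underside, so the rim is at z = 45 mm. y axis along its length, x along its 80 mm width, z up. Loose, about 350 g.
- dish_short: Open-topped plain steel instrument dish with upright walls, 80 mm long x 80 mm wide x 45 mm high, sheet 3 mm; the shortest of the three, square, no lid here; stays open and in place. Origin: centre of its underside, so the rim is at z = 45 mm. y axis along its length, x along its 80 mm width, z up. Loose, about 350 g.
- lid_long: Steel lid of the longest dish, 162 x 92 mm, 150 g. Origin: centre of its lower edge; y along its length, z up. Its 12 mm deep skirt goes OVER the dish walls with 3 mm play all round, either way round. Plate 12-14 mm above the origin; central black grip fin on it, 64 mm long along y, 12 mm thick along x, top at 42 mm: pinch across the 12 mm. Seated: lid origin 33 mm above the dish origin.
- lid_middle: Steel lid of the middle dish, 124 x 92 mm, 150 g. Origin: centre of its lower edge; y along its length, z up. Its 12 mm deep skirt goes OVER the dish walls with 3 mm play all round, either way round. Plate 12-14 mm above the origin; central black grip fin on it, 64 mm long along y, 12 mm thick along x, top at 42 mm: pinch across the 12 mm. Seated: lid origin 33 mm above the dish origin.
- parafilm: Bystander, to be left alone: white film roll standing on end, 62 mm across, 50 mm high, between the two lids at the front. Origin: centre of its underside.
- timer: Bystander, to be left alone: white bench timer, 50x58 mm, 62 mm high, left of the row of dishes. Origin: centre of its underside.

How it is judged:
At the end, for the whole second after the job is handed in: Long lid on long dish, middle lid on middle dish: lid origin 29-37 mm above the dish origin, centred within 10 mm, aligned within 0.12 rad (either way round), level within 0.05 rad, at rest; both dishes upright on the worktop; short dish open, within 30 mm of its start (z of lid_long in the frame of dish_long between 0.029 and 0.037 m and horizontal distance between lid_long and dish_long below 0.01 m and angle between the y axis of lid_long and the y axis of dish_long, either way round below 0.12 rad and angle between the z axis of lid_long and the z axis of dish_long, either way round below 0.05 rad and angle between each of dish_long, dish_middle's own z axis and vertical below 0.06 rad and height (world z) of each of dish_long, dish_middle below 0.006 m and angle between each of lid_long, lid_middle's own z axis and vertical below 0.1 rad and linear speed of each of lid_long, lid_middle below 0.02 m/s and z of lid_middle in the frame of dish_middle between 0.029 and 0.037 m and horizontal distance between lid_middle and dish_middle below 0.01 m and angle between the y axis of lid_middle and the y axis of dish_middle, either way round below 0.12 rad and angle between the z axis of lid_middle and the z axis of dish_middle, either way round below 0.05 rad and distance of dish_short from where it was at the start of the episode below 0.03 m); the robot touches nothing.
It fails at once if the short dish was shifted by more than 30 mm (distance of dish_short from where it was at the start of the episode above 0.03 m).
It fails at once if a bystander (film roll or timer) was shifted by more than 30 mm (distance of any of parafilm, timer from where it was at the start of the episode above 0.03 m).
It also fails if it takes over 59 s, if anything falls off the work surface, if the arm or the gripper's body presses on something with over 40 N, if the wrist force passes 120 N, or if a joint passes its speed limit or range.

### The arm

A 7-joint arm with a two-finger parallel gripper is mounted at the origin on a cart in front of the work surface, level with it; the furniture and walls round the work are solid. World frame = base frame: x ahead of the robot, y to its left, z up, the work surface at z = 0. Lengths are in m, angles in rad, forces in N, time in s.
With the tool pointing down it reaches from about 0.375 to 0.925 m from the base axis. Payload 3.1 kg.
Tool frame: the origin (TCP) lies midway between the tips of the shut fingers; the grasp point (between the pads) lies grasp_offset behind it (grasp_offset is the distance from the TCP to the grasp point, in m); z points along the fingers, y is the line along which they close (so a half turn about z gives the same grasp; the last joint's range is limited). The gripper opens to 85 mm and grips with 20 to 120 N. Pads are 22 mm wide; open, the fingers measure 114 mm over their backs; the gripper's body (76 mm by 85 mm) begins 54 mm behind the grasp point. The pads swing forward as they close: fully open they stand 13 mm farther back than shut.
Start: joints at [-1.298, 0.383, 0.044, 1.598, -0.018, 1.161, -0.05], TCP at [0.236, 0.606, 0.231] pointing down, gripper open.
Joint ranges: [-2.61, 2.61], [-0.41, 2.15], [-1.48, 1.57], [0, 2.5], [-1.57, 4.71], [0.05, 1.97], [-2.85, 2.85]. Speed limits (rad/s): [2.79, 2.79, 3.14, 3.14, 3.14, 3.14, 3.14].

### API

Orientations are given as a unit quaternion [w, x, y, z].
In Python, from bench import * gives the robot as it stands. The module is installed in compiled form; this text tells all that it offers. Calls block until the motion is done:
- movep(position, orientation): joint-space move of the TCP to a pose.
- move_straight(position, rot=None, feed=0.15): straight line of the TCP; rot=None keeps the orientation; feed is the mean speed in m/s.
- move_joints(angles): joint-space move.
- open_gripper() and close(newtons=None): open the fingers fully, or close them until they stop; newtons is the grip in N (None keeps the last).
- hold(seconds).
- ik(position, orientation): joint angles nearest the present ones, or None.
- read_state(): the state.
- get_image(name): name is "scene" or "top" or "wrist"; returns a dict with "color" (480x640x3 uint8, red, green, blue), "z_map" (480x640 float32, m along the optical axis (not along the pixel's ray), 0 where there is no reading), "fx", "fy", "cx", "cy" (pixels), "extrinsics" (4x4, takes a point from world to camera coordinates). Camera axes: x right, y up, looking along -z (the intrinsics and any distortion apply to the point x, -y, -z); pixel columns grow to the right and rows downward; lengths in m; the calibration is good to about 2 mm. A picture is of the moment at which its call begins.
A pose or a line that the arm cannot do raises PlanningError and nothing moves.
- sign_off(): hands the job in; it is judged then, once.
The state is a dict: "time_s": time; "joints": joint angles; "joint_velocities": joint speeds; "effort": joint torques, N m; "eef_pos": TCP position; "orientation": TCP orientation; "force": force on the tool from outside, world axes, zero at the start; "ft_torque": the same for the moment, N m; "finger_gap": finger opening in m; "grasp_force": force on a finger pad.
Only numpy, scipy, OpenCV 4.12 (cv2) and the standard library are available. Lean on these libraries where they do the work, as an engineer would, in place of code of your own. Each camera call takes 0.05 s, during which the arm holds its last target. There are 200 camera calls.

## Working session

There is one attempt and no reset: what is moved stays moved. The work goes in short steps, each a Python script; the robot and the scene stay as the last script left them, time stands still between calls to the robot, and variables do not carry over. Pictures are saved under pics/ and viewed, at most 10 in all, crops included, and the job is handed in when it is done.

```bash
mkdir -p pics; cat > h.py <<'E'
from bench import *
import numpy as np, cv2
from scipy.spatial.transform import Rotation as R
def save(im,n): cv2.imwrite('pics/'+n,cv2.cvtColor(im['color'],cv2.COLOR_RGB2BGR))
def pts(im):
    z=im['z_map']; v,u=np.mgrid[:480,:640]
    P=np.stack([(u-im['cx'])/im['fx']*z,-(v-im['cy'])/im['fy']*z,-z],-1)
    E=np.array(im['extrinsics']); return (P-E[:3,3])@E[:3,:3]   # R^T(p-t)
E
python3 - <<'E'
from h import *
for n in('top','scene'):
    im=get_image(n); save(im,n+'1.png'); np.savez(n+'1.npz',**im)
    P=pts(im); print(n,im['fx'],im['fy'],im['cx'],im['cy'],[k for k in im]); print(np.round(im['extrinsics'],3)); print(P[240,320],(im['z_map']==0).mean())
s=read_state();print(s['time_s'],s['eef_pos'],s['orientation'],s['force'])
E
```

```text
top 454.11404758577794 454.11404758577794 316.7436766730951 235.68141291708503 ['color', 'z_map', 'fx', 'fy', 'cx', 'cy', 'extrinsics']
[[-0.006 -1.     0.03   0.08 ]
 [ 0.991 -0.002  0.133 -0.532]
 [-0.133  0.03   0.991 -0.993]
 [ 0.     0.     0.     1.   ]]
[ 0.52691286  0.0695838  -0.00250718] 0.004127604166666667
scene 523.4543080884393 523.4543080884393 305.31514132980084 247.0676870080437 ['color', 'z_map', 'fx', 'fy', 'cx', 'cy', 'extrinsics']
[[ 0.825 -0.565 -0.001 -0.399]
 [ 0.288  0.419  0.861 -0.25 ]
 [-0.486 -0.711  0.508 -0.984]
 [ 0.     0.     0.     1.   ]]
[ 0.66409767  0.19258922 -0.00284923] 0.004059244791666666
0.1 [0.23521957 0.60501728 0.22998282] [-1.67950866e-04  1.84308955e-01  9.82867600e-01 -1.20886697e-03] [ 0.0799291   0.65885029 -0.03340338]
```

View pics/top1.png

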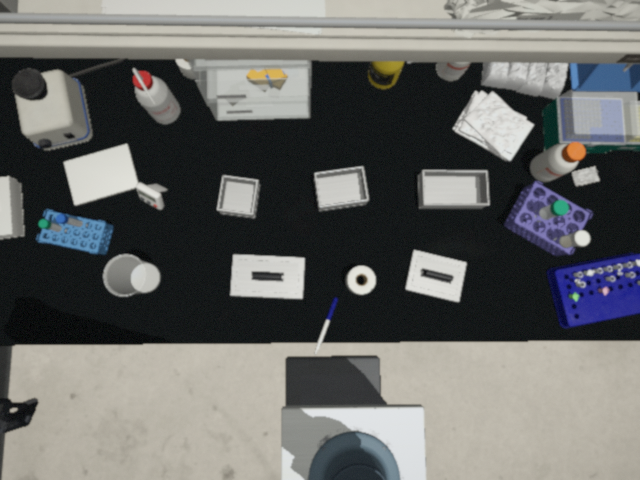

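View pics/scene1.png

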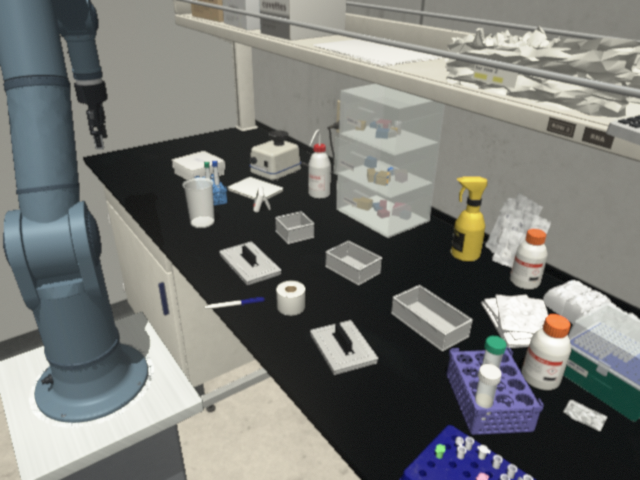

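The top view shows the dishes: short (239,196), middle (341,188) and long (454,188). The long lid is at (267,276), the film roll at (361,279) and the middle lid at (437,275), with a pen at (327,325). The scene view agrees, and the clear shelf unit stands well behind the dishes.

```bash
cat >> h.py <<'E'
def cast(im,uv,h):
    uv=np.asarray(uv,float).reshape(-1,2); E=np.array(im['extrinsics']); Rm=E[:3,:3]
    d=np.c_[(uv[:,0]-im['cx'])/im['fx'],-(uv[:,1]-im['cy'])/im['fy'],-np.ones(len(uv))]@Rm
    c=-Rm.T@E[:3,3]; return c+d*((h-c[2])/d[:,2])[:,None]
def rect(P):
    (c,s,a)=cv2.minAreaRect((P[:,:2]*1000).astype(np.float32)); B=cv2.boxPoints((c,s,a))
    e=[B[1]-B[0],B[2]-B[1]]; l=e[np.argmax([np.linalg.norm(x) for x in e])]
    y=np.arctan2(l[1],l[0]); y=(y+np.pi)%np.pi   # direction of long side, 0..pi
    return np.array(c)/1000,sorted(s),y
def blob(im,mask,seed):
    n,L,st,ce=cv2.connectedComponentsWithStats(mask.astype(np.uint8))
    ids=[i for i in range(1,n) if st[i][4]>30]; i=min(ids,key=lambda i:np.hypot(*(ce[i]-seed)))
    return L==i
def outline(m):
    c=max(cv2.findContours(m.astype(np.uint8),0,1)[0],key=cv2.contourArea); return c.reshape(-1,2)
E
python3 - <<'E'
from h import *
im=dict(np.load('top1.npz')); P=pts(im); g=im['color'].min(2)
for n,s,h in(('short',(239,196),.045),('mid',(341,188),.045),('long',(454,188),.045),('lidL',(267,276),.014),('lidM',(437,275),.014)):
    m=blob(im,g>90,s)
    z=P[...,2]; o=outline(m)
    print(n,m.sum(),'zmed',np.median(z[m]),np.percentile(z[m],[5,95]).round(3))
    print('  ray',rect(cast(im,o,h)))
    b=max(0,s[1]-40); w=np.zeros_like(m); w[b:s[1]+40,s[0]-50:s[0]+50]=1
    k=w&(abs(z-h)<(.006))&(cv2.dilate(m.astype(np.uint8),np.ones((5,5)))>0)
    print('  depth',k.sum(),rect(P[k]))
    if h<.02:
        f=w&(z>.030)&(cv2.dilate(m.astype(np.uint8),np.ones((9,9)))>0); f|=w&cv2.morphologyEx(m.astype(np.uint8),3,np.ones((9,9))).astype(bool)&(g<90)&m
        f=w&(g<60)&(cv2.morphologyEx(m.astype(np.uint8),3,np.ones((15,15)))>0)
        print('  fin',f.sum(),rect(cast(im,np.argwhere(f)[:,::-1],.042)), np.median(z[f]))
E
```

```text
short 1497 zmed 0.005256165022734299 [0.    0.046]
  ray (array([0.62243713, 0.25548947]), [88.97560119628906, 89.19023895263672], np.float32(1.4323504))
  depth 266 (array([0.62554822, 0.25781149]), [81.74664306640625, 82.17503356933594], np.float32(3.0036547))
mid 1940 zmed 0.004915142222883256 [0.001 0.046]
  ray (array([0.64068732, 0.02239644]), [91.94631958007812, 117.3109359741211], np.float32(1.7144811))
  depth 312 (array([0.64477295, 0.02291118]), [81.92893981933594, 113.69286346435547], np.float32(1.7125612))
long 2341 zmed 0.005209347642443061 [0.001 0.047]
  ray (array([ 0.64058667, -0.23906499]), [89.05415344238281, 155.65087890625], np.float32(1.5707762))
  depth 418 (array([ 0.6427663 , -0.23966168]), [81.63539123535156, 152.9756317138672], np.float32(1.5670354))
lidL 2932 zmed 0.01486955207944328 [0.003 0.018]
  ray (array([0.44278714, 0.19081657]), [96.88309478759766, 166.74908447265625], np.float32(1.5196879))
  depth 2781 (array([0.44311835, 0.1911918 ]), [93.53984832763672, 163.42242431640625], np.float32(1.5189979))
  fin 123 (array([0.44195435, 0.1901489 ]), [12.739324569702148, 60.314903259277344], np.float32(1.5135105)) 0.041746883152393194
lidM 2163 zmed 0.015140413394711645 [0.003 0.019]
  ray (array([ 0.44246844, -0.19536522]), [97.11583709716797, 129.2593536376953], np.float32(1.3312938))
  depth 2009 (array([ 0.44272437, -0.19519174]), [93.96134948730469, 127.14080047607422], np.float32(1.3284152))
  fin 61 (array([ 0.44139398, -0.18761426]), [10.918477058410645, 61.48768615722656], np.float32(1.3216736)) 0.03367279476407399
```

Depth and rays agree with the given sizes. Next is a close look with the wrist camera over each object, starting at the long lid.

```bash
cat >> h.py <<'E'
def down(yaw):   # tool down, tool y along direction across the long axis 'yaw' ; choose nearest half turn
    out=[]
    for k in(0,np.pi):
        a=yaw+np.pi/2+k; y=np.array([np.cos(a),np.sin(a),0]); z=np.array([0,0,-1.]); M=np.c_[np.cross(y,z),y,z]
        q=R.from_matrix(M).as_quat(); out.append(q[[3,0,1,2]])
    return out
def best(p,yaw):
    j0=np.array(read_state()['joints']); c=[]
    for q in down(yaw):
        j=ik(p,q)
        if j is not None: c.append((abs(np.array(j)[6]),q,np.round(j,2)))
    return min(c,key=lambda t:t[0])[1:]
E
python3 - <<'E'
from h import *
import bench; print([n for n in dir(bench) if n[0]!='_'][:60], globals().get('grasp_offset'))
s=read_state(); print(s.keys())
for p,y in(((.442,.190,.25),1.517),((.442,-.193,.25),1.328),((.643,-.239,.25),1.567),((.643,.023,.25),1.712)):
    for q in down(y): print(p,ik(p,q))
q,j=best((.442,.190,.25),1.517); movep((.442,.190,.25),q)
im=get_image('wrist'); save(im,'w1.png'); np.savez('w1.npz',**im); print(np.round(im['extrinsics'],3),im['fx']); s=read_state();print(s['time_s'],s['joints'],s['eef_pos'],s['finger_gap'])
E
```

```text
['PlanningError', 'close', 'get_image', 'grasp_offset', 'hold', 'ik', 'move_joints', 'move_straight', 'movep', 'open_gripper', 'read_state', 'sign_off'] 0.0187
dict_keys(['time_s', 'joints', 'joint_velocities', 'effort', 'eef_pos', 'orientation', 'force', 'ft_torque', 'grasp_force', 'finger_gap'])
(0.442, 0.19, 0.25) [-0.6669729   0.038244    0.17988091  1.97815692 -0.00757874  1.12581938
  2.60383784]
(0.442, 0.19, 0.25) [-0.97625835  0.02923839  0.49791953  1.99076335 -0.01547384  1.12518599
 -0.52564472]
(0.442, -0.193, 0.25) [-1.06669776  0.2017873   1.55138733  2.00873548 -0.22252034  1.13846127
 -2.80557957]
(0.442, -0.193, 0.25) [-1.24848502 -0.15388191  1.52862413  2.00901696  0.16899161  1.14454177
 -0.03358889]
(0.643, -0.239, 0.25) [-0.50655987  0.86554392  1.37004533  1.51993938 -0.85028358  1.45182804
 -2.25096278]
(0.643, -0.239, 0.25) [-0.38369918  0.63061652  1.01864412  1.5151047  -0.54739289  1.30379154
  0.69112398]
(0.643, 0.023, 0.25) [-0.97941232  0.77463133  1.3749128   1.63372102 -0.77200545  1.3889878
 -2.50558557]
(0.643, 0.023, 0.25) [-0.62984007  0.41851164  0.6938177   1.62029809 -0.28197013  1.20544916
  0.26435746]
[[ 0.999 -0.05   0.001 -0.432]
 [ 0.048  0.955 -0.294 -0.159]
 [ 0.014  0.293  0.956 -0.459]
 [ 0.     0.     0.     1.   ]] 423.89959316188794
1.85 [-0.9775858   0.03027618  0.49540889  1.98977444 -0.01583594  1.12496987
 -0.52560411] [0.44169111 0.19198926 0.25001327] 0.08525669404234196
```

View pics/w1.png

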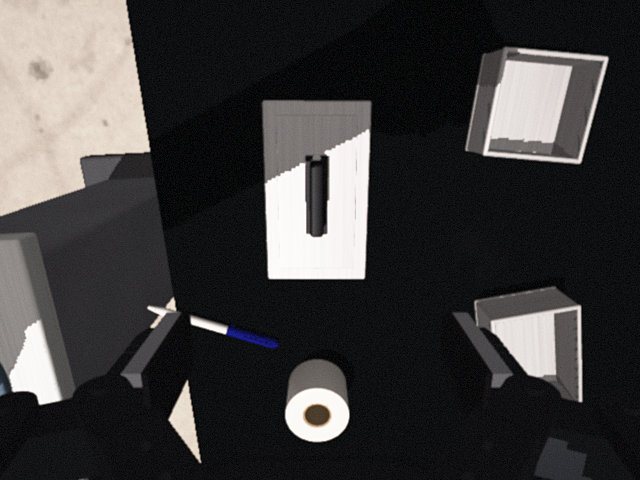

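The long lid is fully in view at (317,190) with its fin at (317,195). The film roll is at (317,405), and two dishes are partly visible at right. I'll measure it from depth, grasp it and lift.

```bash
cat >> h.py <<'E'
def near(im,c,rad,h,tol=.005):
    P=pts(im).reshape(-1,3); k=(im['z_map'].ravel()>0)&(np.hypot(P[:,0]-c[0],P[:,1]-c[1])<rad)&(abs(P[:,2]-h)<tol)
    return P[k]
def st(): 
    s=read_state(); print('t',round(s['time_s'],2),'p',np.round(s['eef_pos'],4),'gap',round(s['finger_gap'],4),'gf',s['grasp_force'],'F',np.round(s['force'],1)); return s
E
python3 - <<'E'
from h import *
im=dict(np.load('w1.npz'))
A=near(im,(.442,.19),.1,.014); print(rect(A),len(A),np.median(A[:,2]))
F=near(im,(.442,.19),.06,.042,.004); print('fin',rect(F),len(F),np.median(F[:,2]))
c,_,y=rect(A); fc,_,fy=rect(F)
im2=get_image('wrist'); A=near(im2,(.442,.19),.1,.014); F=near(im2,(.442,.19),.06,.042,.004); print('again',rect(A),rect(F)); st()
E
```

```text
(array([0.44252756, 0.1895739 ]), [93.81678009033203, 162.67813110351562], np.float32(1.5206378)) 17256 0.014360066280511705
fin (array([0.44249341, 0.18957532]), [11.294147491455078, 63.050636291503906], np.float32(1.5237663)) 1015 0.04151220958528621
again (array([0.44250143, 0.18925809]), [93.6826171875, 163.11959838867188], np.float32(1.5209963)) (array([0.44269611, 0.18966708]), [11.287872314453125, 63.917720794677734], np.float32(1.517175))
t 1.9 p [0.4417 0.1918 0.25  ] gap 0.0853 gf 0.0 F [-0.3  1.2 -1.1]
```

```bash
cat >> h.py <<'E'
def fine(p,q,feed=.15,n=2,tol=.0006):
    """straight to p, then correct the servo's standing error"""
    p=np.array(p,float); cmd=p.copy()
    for i in range(n+1):
        move_straight(cmd,q,feed if i==0 else .03); hold(.1)
        e=p-np.array(read_state()['eef_pos'])
        if np.linalg.norm(e)<tol or i==n: break
        cmd=cmd+e
    return cmd-p
E
python3 - <<'E'
from h import *
q,_=best((.4425,.1894,.1),1.521)
off=fine((.4425,.1894,.09),q); s=st(); print(off,s['orientation'],q)
move_straight(np.array((.4425,.1894,.017))+off,q,.1); st()
close(40); st()
move_straight(np.array((.4425,.1894,.15))+off,q,.12); st()
im=get_image('wrist'); np.savez('w2.npz',**im); save(im,'w2.png')
E
```

```text
t 3.92 p [0.4425 0.1893 0.0898] gap 0.0856 gf 0.0 F [ 0.   0.5 -0.5]
[-6.64713450e-05 -1.00357384e-04 -1.71004004e-04] [3.31898036e-05 7.24504776e-01 6.89269779e-01 2.79215759e-06] [0.         0.72449146 0.68928378 0.        ]
t 4.8 p [0.443  0.1894 0.0172] gap 0.0856 gf 0.0 F [0.7 0.3 0.4]
t 5.46 p [0.4428 0.1895 0.0171] gap 0.0115 gf 39.41958010196686 F [-0.1  0.5  2. ]
t 6.72 p [0.4417 0.1889 0.149 ] gap 0.0113 gf 38.94953191280365 F [ 0.3 -0.2 -1.2]
```

View pics/w2.png

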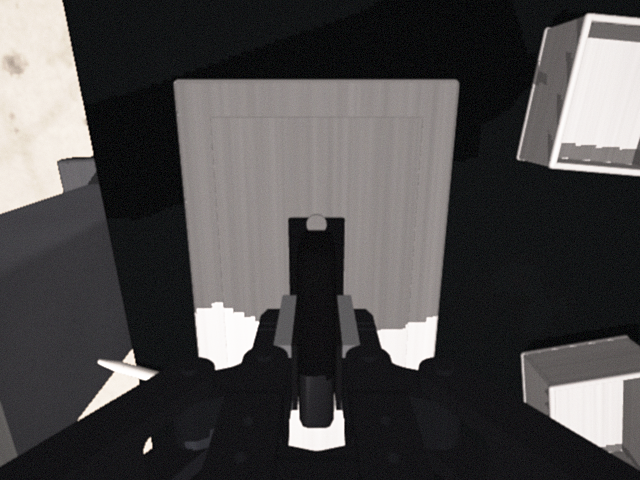

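The lid is held level and centred; its front edge is visible at rows 80–370. I'll carry it to a hover beside the long dish, offset in x so the lid doesn't hide the dish, and measure the rim.

```bash
python3 - <<'E'
from h import *
q,_=best((.4425,.1894,.26),1.521)
move_straight((.4425,.1894,.26),q,.2)
q,_=best((.48,-.24,.26),1.567); print(ik((.48,-.24,.26),q).round(2))
movep((.48,-.24,.26),q); hold(.3); st()
im=get_image('wrist'); np.savez('w3.npz',**im); save(im,'w3.png')
c=(.642,-.240)
A=near(im,c,.1,.045); print(rect(A),len(A),np.median(A[:,2]))
for i in range(2):
    A=near(get_image('wrist'),c,.1,.045); print(rect(A))
sc=dict(np.load('scene1.npz')); A=near(sc,c,.1,.045,.004); print('scene',rect(A),np.median(A[:,2]))
print(ik((.642,-.24,.1),q), ik((.642,-.24,.05),q))
E
```

```text
[-0.62  0.26  1.17  1.88 -0.26  1.17  0.64]
t 9.35 p [ 0.4803 -0.2392  0.2599] gap 0.0112 gf 38.964648842811584 F [ 0.2  0.4 -0.8]
(array([ 0.64291913, -0.24135983]), [82.66316223144531, 151.48419189453125], np.float32(1.5701268)) 2910 0.04438703117656101
(array([ 0.6427403, -0.2406369]), [82.3033218383789, 150.85650634765625], np.float32(1.5678818))
(array([ 0.64269531, -0.24102988]), [83.08586883544922, 151.1477813720703], np.float32(1.5679448))
scene (array([ 0.64053998, -0.23991916]), [84.29402160644531, 152.5894317626953], np.float32(1.5700705)) 0.04277591144513224
[-0.33214077  0.779716    0.92240322  1.63386166 -0.6871508   1.0831297
  0.78483321] [-0.30753939  0.83832193  0.88013446  1.65246752 -0.73986954  1.01616045
  0.81707173]
```

View pics/w3.png

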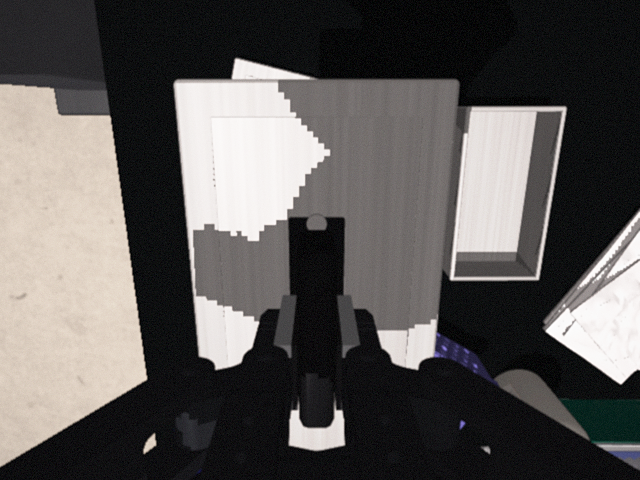

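The long dish is fully visible, with rim corners at (462,107), (565,107), (540,279) and (450,279). Three readings give (0.6428, -0.241) and yaw 1.569. Placing now.

```bash
python3 - <<'E'
from h import *
T=np.array((.6428,-.2410)); q,_=best((*T,.12),1.569)
movep((*T,.14),q)
off=fine((*T,.085),q,.12,3); s=st(); print(off, q, s['orientation'])
for z in (.066,.060,.055,.051):
    move_straight(np.array((*T,z))+off,q,.05); s=st()
    if abs(s['force'][2])>12: break
E
```

```text
t 11.73 p [ 0.6426 -0.241   0.0847] gap 0.0114 gf 38.947341442108154 F [-0.2 -0.2 -1.4]
[-1.90916979e-04  2.54491561e-05 -2.93560539e-04] [0.         0.70774159 0.7064714  0.        ] [ 3.54588274e-05  7.07756665e-01  7.06456298e-01 -2.45008732e-05]
t 12.27 p [ 0.6423 -0.2409  0.0651] gap 0.0113 gf 38.9475291967392 F [ 0.3  0.2 -1.8]
t 12.53 p [ 0.6424 -0.2408  0.0593] gap 0.0114 gf 38.9488023519516 F [ 1.   0.2 -1.1]
t 12.78 p [ 0.6423 -0.2407  0.0542] gap 0.0112 gf 38.947627544403076 F [-0.   0.1 -1.4]
t 13.03 p [ 0.6425 -0.2409  0.0505] gap 0.0115 gf 39.06850218772888 F [-0.4 -0.2 -1.5]
```

It went down without resistance to the seated height. Release, check, then view the middle lid.

```bash
python3 - <<'E'
from h import *
q=read_state()['orientation']; p=read_state()['eef_pos']
open_gripper(); move_straight((p[0],p[1],.2),q,.2); hold(.1); st()
im=get_image('wrist'); save(im,'w4.png')
A=near(im,p,.105,.047); print('lid',rect(A),len(A),np.percentile(A[:,2],[5,50,95]))
X=np.c_[A[:,:2]-A[:,:2].mean(0),np.ones(len(A))]; print('plane',np.linalg.lstsq(X,A[:,2],rcond=None)[0])
q,_=best((.442,-.193,.25),1.328); movep((.442,-.193,.25),q); hold(.2); st()
for i in range(2):
    im=get_image('wrist')
    for h,t,r in((.014,.005,.09),(.042,.004,.05)):
        A=near(im,(.442,-.194),r,h,t); print(rect(A),np.median(A[:,2]))
save(im,'w5.png')
E
```

```text
t 14.74 p [ 0.6415 -0.24    0.1978] gap 0.0854 gf 0.0 F [-0.3 -0.  -0.8]
lid (array([ 0.64314099, -0.24107043]), [93.9011459350586, 164.1056365966797], np.float32(1.5694821)) 27534 [0.04594373 0.04732884 0.0487651 ]
plane [ 0.0005452  -0.00163368  0.04734342]
t 15.85 p [ 0.4436 -0.1935  0.2511] gap 0.0852 gf 0.0 F [-0.4 -0.5  0.4]
(array([ 0.44245401, -0.19693185]), [93.63671112060547, 126.00338745117188], np.float32(1.332248)) 0.014327005064162311
(array([ 0.44249194, -0.19649097]), [11.912910461425781, 63.2445068359375], np.float32(1.3322198)) 0.041542158231088665
(array([ 0.44256601, -0.19685129]), [93.75820922851562, 125.8458480834961], np.float32(1.3325422)) 0.014325675538706895
(array([ 0.44234927, -0.19645337]), [11.350784301757812, 63.432884216308594], np.float32(1.3317006)) 0.04149728989905186
```

View pics/w4.png

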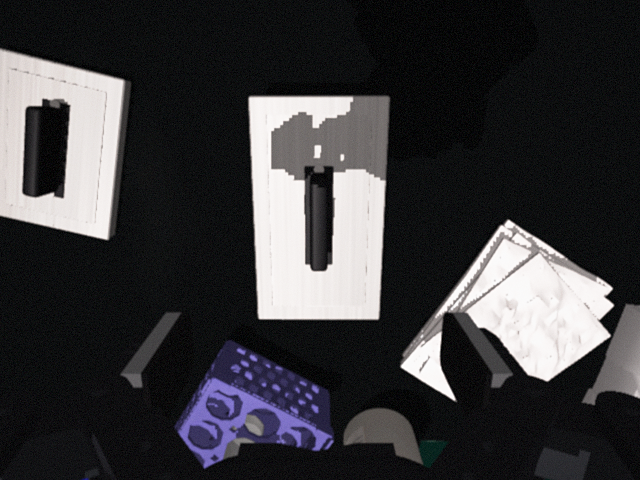

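The long lid sits centred at (319,208), level, with its plate at 47 mm as expected. Next: grasp the middle lid and hover beside the middle dish.

```bash
python3 - <<'E'
from h import *
L=np.array((.4425,-.1967)); q,_=best((*L,.09),1.332)
off=fine((*L,.09),q,.2); move_straight(np.array((*L,.017))+off,q,.1); st()
close(40); st()
move_straight((*L,.26),q,.2)
V=(.48,.023,.26); q,_=best(V,1.712); print(ik(V,q).round(2)); movep(V,q); hold(.3); st()
for i in range(3):
    im=get_image('wrist'); A=near(im,(.643,.022),.085,.045); print(rect(A),len(A),np.median(A[:,2]))
save(im,'w6.png')
E
```

```text
t 18.59 p [ 0.4427 -0.1972  0.0171] gap 0.0856 gf 0.0 F [-0.3 -1.2 -0.2]
t 19.25 p [ 0.4426 -0.1969  0.017 ] gap 0.0119 gf 39.4767290353775 F [ 0.7 -0.3  2. ]
[-1.68 -0.29  1.42  2.    0.3   1.2  -0.24]
t 22.12 p [0.4801 0.0213 0.2599] gap 0.0117 gf 38.93312394618988 F [-0.1 -0.3 -2. ]
(array([0.64407385, 0.02132088]), [82.59385681152344, 113.93363952636719], np.float32(1.7126449)) 2223 0.044393190451500184
(array([0.64421216, 0.02148493]), [82.53205871582031, 113.64940643310547], np.float32(1.7153007)) 2299 0.04441814208151621
(array([0.64398181, 0.02145264]), [82.25434875488281, 113.07365417480469], np.float32(1.711995)) 2207 0.044422262076139266
```

View pics/w6.png

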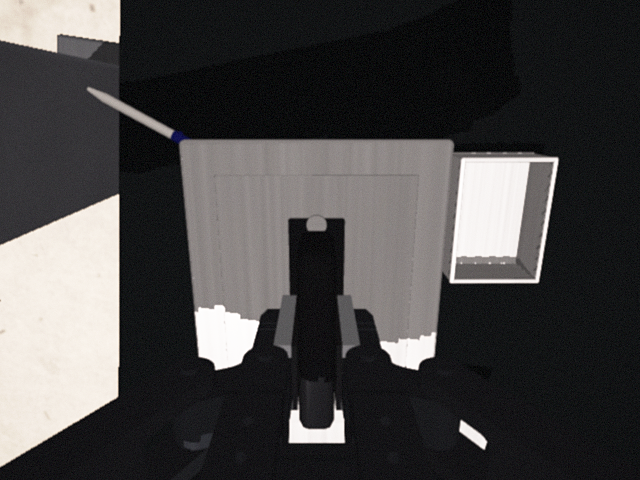

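The lid is held straight, and the middle dish is fully visible with rim corners at (460,157), (557,158), (540,281) and (450,281). It measures (0.6441, 0.0214), yaw 1.713.

```bash
python3 - <<'E'
from h import *
T=np.array((.6441,.0214)); q,_=best((*T,.14),1.713)
movep((*T,.14),q)
off=fine((*T,.085),q,.12,3); s=st(); print(off, q, s['orientation'])
ok=True
for z in (.066,.060,.055,.051):
    move_straight(np.array((*T,z))+off,q,.05); s=st()
    if abs(s['force'][2])>12: ok=False; break
if ok:
    p=s['eef_pos']; open_gripper(); move_straight((p[0],p[1],.2),q,.2); hold(.1); st()
    im=get_image('wrist'); save(im,'w7.png')
    A=near(im,p,.085,.047); print('lid',rect(A),len(A),np.percentile(A[:,2],[5,50,95]))
    X=np.c_[A[:,:2]-A[:,:2].mean(0),np.ones(len(A))]; print('plane',np.linalg.lstsq(X,A[:,2],rcond=None)[0])
    im=get_image('top'); save(im,'top2.png')
E
```

```text
t 24.67 p [0.644  0.0214 0.0848] gap 0.0111 gf 38.954998254776 F [ 0.4 -0.5 -0.8]
[-1.21468111e-04  2.98225285e-05 -2.07033100e-04] [0.         0.65508592 0.75555439 0.        ] [2.13890842e-05 6.55070476e-01 7.55567780e-01 2.47823862e-05]
t 25.2 p [0.6437 0.0214 0.0653] gap 0.0111 gf 38.95568311214447 F [ 0.4 -0.4 -0.6]
t 25.47 p [0.6437 0.0215 0.0594] gap 0.0114 gf 38.95584762096405 F [ 0.8  0.5 -1.2]
t 25.72 p [0.6436 0.0215 0.0543] gap 0.0116 gf 38.956831097602844 F [ 0.1  0.2 -0.9]
t 25.97 p [0.6437 0.0215 0.0504] gap 0.0111 gf 38.95687401294708 F [ 0.1 -0.9 -1.2]
t 27.68 p [0.6423 0.0219 0.1979] gap 0.0857 gf 0.0 F [ 0.2 -0.7 -0.3]
lid (array([0.64426569, 0.02104615]), [93.74745178222656, 125.42778778076172], np.float32(1.712775)) 20523 [0.04593023 0.04731746 0.04882745]
plane [ 0.00027851 -0.00109936  0.04733688]
```

View pics/w7.png

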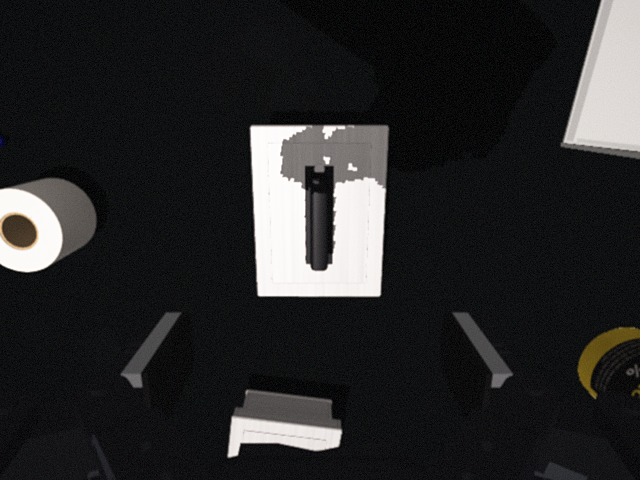

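The middle lid sits centred at (319,210), level, with its plate at 47 mm. The film roll (40,225) is standing and the gripper is clear.

```bash
python3 -c "
from bench import *
print(sign_off())"
```

```text
the job is handed in; nothing more can be done
None
```

The long and middle lids are seated level on their matching dishes (both plates measured 47 mm high, as they should be), the short dish and bystanders were not touched, and the job was handed in at about 28 s.

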